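Vent the orange ink tank

ROBOT

A 6-joint arm with a two-finger parallel gripper is mounted at the origin on the work surface. World frame = base frame: x ahead of the robot, y to its left, z up, the work surface at z = 0. Lengths are in mm, angles in rad, forces in N, time in s.
With the tool pointing down it reaches from about 400 to 825 mm from the base axis. Payload 7 kg.
Tool frame: the origin (TCP) lies at the very end of the fingers, on their centre line; the grasp point (between the pads) lies 19 mm behind it; z points along the fingers, y is the line along which they close (so a half turn about z gives the same grasp; the last joint's range is limited). The gripper opens to 85 mm and grips with 20 to 120 N. Pads are 22 mm wide; open, the fingers measure 114 mm over their backs; the gripper's body (76 mm by 85 mm) begins 54 mm behind the grasp point. The pads swing forward as they close: fully open they stand 13 mm farther back than shut.
Start: joints at [1.585, 0.359, 0.012, 0, -1.224, -0.288], TCP at [182.524, 649.831, 231.302] pointing down, gripper open.
Joint ranges: [-3.07, 3.07], [-1.43, 2.12], [-1.02, 1.25], [-3.03, 1.67], [-3.05, -0], [-3.03, 3.03]. Speed limits (rad/s): [2.39, 2.39, 3.01, 3.14, 3.14, 3.14].

INTERFACE

Orientations are given as a 3x3 rotation matrix whose columns are the frame's x, y, z axes.
In Python, from plant import robot, vision gives the robot as it stands.
- The arm moves only by the tool jog_arm, never from a script. Its arguments are lists of equal length, an entry for each row: "travel": the shift along the tool's x, y, z in units of 30 mm (1.0 is 30 mm), a list of three; "rotation": the turn, a rotation vector about the tool's x, y, z in units of 6 degrees (1.0 is 6 degrees), a list of three; "fingers": the closure, from 0 (fully open) to 1 (shut). A call has 1 to 20 rows; each row is the pose to reach, as a shift and turn from the pose commanded when the call began, along the tool's axes at that moment; what a row does not reach only later rows make up. A row lasts 1/12 s, in which the tool goes at most 41.7 mm and 7.16 degrees, less where a joint would pass 70% of its speed; a pose out of reach is approached as far as the arm can. A call with a gripper value outside its range is refused whole. The fingers move at their own pace and stop on an object; "squeeze" is the grip in N (left out, the last holds). Time passes only in rows, so rows that repeat a pose let the fingers close. It gives the time, the measured TCP pose, the force, the opening and the grip force at its end, in the units of the state.
- robot.get_obs(): the state, without advancing time (a new reading comes with each control period).
- vision.snapshot(name): name is "side" or "top" or "wrist"; returns the picture (384x512x3 uint8, blue, green, red); there is no depth.
- vision.camera_params(name): a dict with "fx", "fy", "cx", "cy" (pixels), "k1" (the pictures are not rectified: a ray, as slopes to the right and down, at radius r is drawn at 1 + k1 r^2 times it, then the intrinsics apply), "xyz" and "orientation" of the camera in the world. Camera axes: x right, y up, looking along -z (the intrinsics and any distortion apply to the point x, -y, -z); pixel columns grow to the right and rows downward; lengths in mm; the calibration is good to about 2 mm. A picture is of the moment at which its call begins: read the wrist's pose just before it. camera_params takes no time and is no camera call; for the wrist camera it gives the pose at the moment of the call.
- robot.job_done(): hands the job in; it is judged then, once.
The state is a dict: "time": time; "qpos": joint angles; "qd": joint speeds; "joint_efforts": joint torques, N m; "tcp_pos": TCP position; "tool_rot": TCP orientation; "ft_force": force on the tool from outside, world axes, zero at the start; "torque": the same for the moment, N m; "opening": opening from 0.0 (shut) to 1.0 (fully open); "grip_force": force on a finger pad.
Only numpy, scipy, OpenCV 4.12 (cv2) and the standard library are available. Lean on these libraries where they do the work, as an engineer would, in place of code of your own. Each camera call takes 0.05 s, during which the arm holds its last target. There are 200 camera calls.

TASK

Release the pressure cap of the orange-capped ink tank: turn it counterclockwise (seen from above) to its first stop without pressing it, press it down there, keep it down while you turn it on past the stop, and let go so that it springs up. Leave the teal cap alone.

Things in the scene. Friction and masses are not known exactly. Their poses are not given: they have to be found in the camera images.
- orange_grip (a point): On the orange cap's axis, mid grip bar. Cap: 68 mm orange disc on a fixed metal tank (100 mm wide, 128 tall; gauge reaches 79 mm from axis), a straight bar across its top, 60 long, 14 thick, 30 tall. Point is 15 mm above the disc, 15 below the bar's top, z 0.165 at start. x: along the bar to its white-striped end; z up; turns and lifts with the cap. Pinch the bar's flat sides from above.
- orange_turn (a joint): Angle (rad) of the orange cap, growing counterclockwise seen from above; 0 = locked, 0 to 0.25 at start. Unpressed it stops at 0.65, the first stop (white pointer at the tank's yellow mark). Pressed, it turns on past this; from 1.0 on it is free to spring up; hard limit 1.35 (red mark at 1.3). Friction about 0.04 N m.
- orange_lift (a joint): Height (m) of the orange cap: 0 at start, held down by its bayonet against a spring; negative when pressed. To pass the first stop it must be 8 mm down (-0.008, about 11 N) and be kept there until the angle passes 1.0; it bottoms at -0.012 (13 N). Past that and let go, it springs up to +0.008 and cannot turn back.
- teal_bar_end (a point): White-striped end of the grip bar on the teal cap of the other tank (same tank and cap, in teal; locked). It lies 30 mm from that cap's axis, 15 mm above its disc; its x axis points from the axis outwards along the bar. To be left alone.
There are look-alikes about, which are no part of the job. Leave any purple look-alike of the part that bears orange_grip alone.

How it is judged:
By the outcome, as a careful person would: the job done as asked, in the order asked, and still so for the second after the job is handed in, with the robot touching nothing.
It also fails if it takes over 35 s, if anything falls off the work surface, if the arm or the gripper's body presses on something with over 40 N, if the wrist force passes 120 N, or if a joint passes its speed limit or range.

## Working session

There is one attempt and no reset: what is moved stays moved. The work goes in short steps, Python scripts to look and compute and a tool call to move; the robot and the scene stay as the last step left them, time stands still between calls to the robot, and variables do not carry over. Pictures are saved under pics/ and viewed, at most 10 in all, crops included, and the job is handed in when it is done.

Besides the shell and the picture viewer there is one more tool, called after ">>>" as name(argument=value, ...) on one line, values as JSON. jog_arm: Moves the arm, as the interface text tells. Its arguments: {"type":"object","properties":{"travel":{"type":"array"},"rotation":{"type":"array"},"fingers":{"type":"array"},"squeeze":{"type":"number"}},"required":["travel","rotation","fingers"]}

```bash
mkdir -p pics; cat > h.py <<'E'
from plant import robot, vision
import numpy as np, cv2
def ray(c,u,v):
    K=np.array([[c['fx'],0,c['cx']],[0,c['fy'],c['cy']],[0,0,1.]])
    p=cv2.undistortPoints(np.array([[[u,v]]],float),K,np.array([c['k1'],0,0,0.]))[0,0]
    return np.array(c['xyz'],float),np.array(c['orientation']).reshape(3,3)@np.array([p[0],-p[1],-1])
def atz(c,u,v,z):
    o,d=ray(c,u,v); return o+d*(z-o[2])/d[2]
E
python3 - <<'E'
from h import *
a=vision.snapshot('top');b=vision.snapshot('side')
cv2.imwrite('pics/top.png',a);cv2.imwrite('pics/side.png',b)
for n in('top','side'):print(vision.camera_params(n))
o=robot.get_obs();print(o['tool_rot'],o['time'],o['ft_force'])
E
```

```text
{'fx': 466.29779204354327, 'fy': 466.29779204354327, 'cx': 260.5427635368304, 'cy': 190.8264903471422, 'k1': -0.06913341800092507, 'xyz': array([ 235.9684482 ,  190.63870622, 1403.42102399]), 'orientation': array([[-2.93090557e-02,  9.91986969e-01, -1.22893586e-01],
       [-9.99570220e-01, -2.91598451e-02,  3.01295505e-03],
       [-5.94745788e-04,  1.22929075e-01,  9.92415280e-01]])}
{'fx': 392.7392946310059, 'fy': 392.7392946310059, 'cx': 258.72993008496337, 'cy': 200.11146876428657, 'k1': -0.009847313612640803, 'xyz': array([ -49.74878704, -662.05130824,  767.35420031]), 'orientation': array([[ 0.8823794 ,  0.2737801 , -0.38268922],
       [-0.47013926,  0.47947052, -0.74099737],
       [-0.01938213,  0.83375805,  0.55178968]])}
[[ 9.62729281e-01 -2.70466740e-01 -2.72285956e-04]
 [-2.70466846e-01 -9.62728199e-01 -1.44911480e-03]
 [ 1.29799987e-04  1.46874957e-03 -9.99998913e-01]] 0.1 [-0.12760004  0.6416477   0.93059058]
```

View pics/top.png

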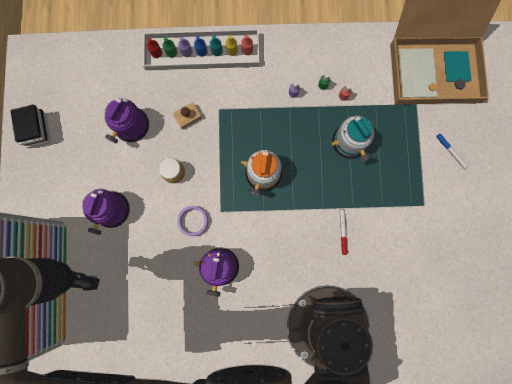

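View pics/side.png

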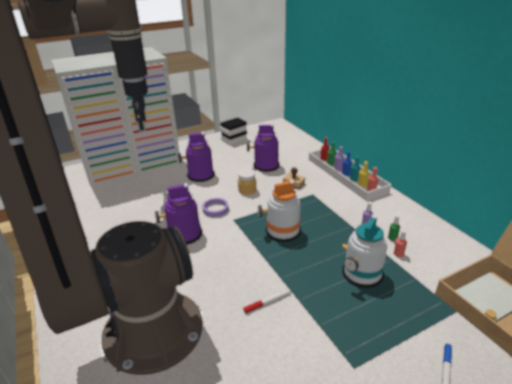

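The top view shows the orange cap at about (264,165), the teal one at (360,130), and three purple look-alikes further left. I'll enlarge the orange cap.

```bash
python3 - <<'E'
from h import *
a=cv2.imread('pics/top.png')
cv2.imwrite('pics/c.png',cv2.resize(a[135:205,225:305],None,fx=8,fy=8,interpolation=cv2.INTER_CUBIC))
c=vision.camera_params('top')
h=cv2.cvtColor(a,cv2.COLOR_BGR2HSV);m=cv2.inRange(h,(5,170,120),(18,255,255));m[:,:235]=0;m[:130]=0;m[200:]=0;m[:,300:]=0
v,u=np.nonzero(m);print(u.mean(),v.mean(),len(u));print(atz(c,u.mean(),v.mean(),160))
print(vision.camera_params('wrist'))
E
```

```text
262.53561253561253 164.74643874643874 351
[460.8754182  179.38834747 160.        ]
{'fx': 306.40592021373135, 'fy': 306.40592021373135, 'cx': 256.49495941773097, 'cy': 194.16882924375324, 'k1': -0.012508853428830388, 'xyz': array([252.78863423, 629.41975852, 373.91584647]), 'orientation': array([[-0.27006626,  0.92136125,  0.27956692],
       [-0.9628384 , -0.25919572, -0.07589336],
       [ 0.00253735, -0.289674  ,  0.95712201]])}
```

View pics/c.png

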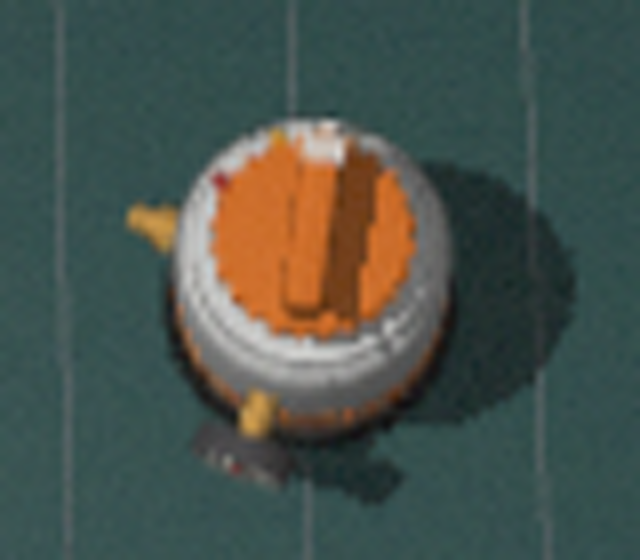

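The crop shows the bar running from about (303,305) to its white end at (323,145), with the yellow mark at (280,137) and the red at (222,182). I'll move above it now.

>>> jog_arm(travel=[[13.2, 12.6, -1], [13.2, 12.6, -1], [13.2, 12.6, -1], [13.2, 12.6, -1], [13.2, 12.6, -1], [13.2, 12.6, -1], [13.2, 12.6, -1], [13.2, 12.6, -1], [13.2, 12.6, -1], [13.2, 12.6, -1], [13.2, 12.6, -1], [13.2, 12.6, -1], [13.2, 12.6, -1], [13.2, 12.6, -1], [13.2, 12.6, -1], [13.2, 12.6, -1], [13.2, 12.6, -1], [13.2, 12.6, -1]], rotation=[[0, 0, -1.4], [0, 0, -1.4], [0, 0, -1.4], [0, 0, -1.4], [0, 0, -1.4], [0, 0, -1.4], [0, 0, -1.4], [0, 0, -1.4], [0, 0, -1.4], [0, 0, -1.4], [0, 0, -1.4], [0, 0, -1.4], [0, 0, -1.4], [0, 0, -1.4], [0, 0, -1.4], [0, 0, -1.4], [0, 0, -1.4], [0, 0, -1.4]], fingers=[0, 0, 0, 0, 0, 0, 0, 0, 0, 0, 0, 0, 0, 0, 0, 0, 0, 0])

```text
time: 1.6
tcp_pos: [461.1, 179.7, 261.1]
tool_rot: [[0.992, -0.125, -0.0], [-0.125, -0.992, -0.0], [-0.0, 0.0, -1.0]]
ft_force: [0.3, 0.2, 0.0]
opening: 0.998
grip_force: 0.0
```

```bash
python3 - <<'E'
from h import *
import json
o=robot.get_obs();c=vision.camera_params('wrist');a=vision.snapshot('wrist')
json.dump({k:np.asarray(v).tolist() for k,v in c.items()},open('w.json','w'))
cv2.imwrite('pics/w.png',a)
print(o['tcp_pos'],o['tool_rot'],o['qpos'],o['time'],o['ft_force'])
t=vision.camera_params('top')
for p in((303,305),(323,145)):print(atz(t,225+p[0]/8,135+p[1]/8,180))
E
python3 -c "
import cv2;a=cv2.imread('pics/w.png');cv2.imwrite('pics/w2.png',cv2.resize(a,None,fx=1.5,fy=1.5,interpolation=cv2.INTER_CUBIC))"
```

```text
[461.08550181 179.71359633 261.12955727] [[ 9.92095850e-01 -1.25482039e-01 -2.85272422e-04]
 [-1.25482056e-01 -9.92095889e-01 -4.01346586e-05]
 [-2.77981418e-04  7.56139982e-05 -9.99999959e-01]] [ 7.69511377e-01  3.86714448e-02 -3.26343432e-01 -1.81611074e-04
 -1.20601428e+00  6.75536052e-01] 1.6 [0.27477504 0.19498535 0.00352114]
[434.64903559 179.34276031 180.        ]
[488.54250884 171.04485952 180.        ]
```

View pics/w2.png

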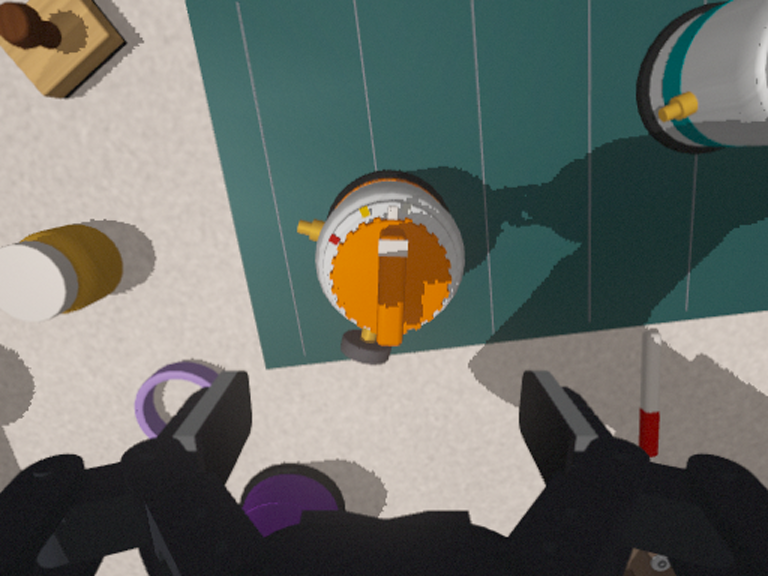

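The wrist view shows the bar's top face running from about (394,241) to (390,346), with the white end up. The yellow mark is at (366,211), the white pointer at (393,212) and the red mark at (335,239).

```bash
python3 - <<'E'
from h import *
import json
c=json.load(open('w.json'))
p=[atz(c,u/1.5,v/1.5,180)[:2] for u,v in((394,241),(390,346))]
m=(p[0]+p[1])/2;d=p[0]-p[1];print(p,m,np.linalg.norm(d),np.degrees(np.arctan2(d[1],d[0])))
for u,v in((366,211),(393,212),(335,239)):
    for z in (142,150):
        q=atz(c,u/1.5,v/1.5,z)[:2]-m;print(q,np.degrees(np.arctan2(q[1],q[0])))
R=robot.get_obs();print(R['tool_rot'].T@(np.r_[m,152]-R['tcp_pos'])/30)
E
```

```text
[array([491.20886911, 170.66546789]), array([435.61218278, 179.47706139])] [463.41052595 175.07126464] 56.29063608454723 -9.005975105672315
[39.70079703  9.37705767] 13.289320545507925
[40.6307019   8.94221263] 12.41206994910041
[37.22369869 -5.74699175] -8.776636850498225
[38.22908176 -5.7210008 ] -8.511179791770754
[26.04829123 29.32051459] 48.38217103543385
[27.39419355 28.27798423] 45.90948880860532
[0.09745204 0.14598354 3.63854582]
```

>>> jog_arm(travel=[[0.1, 0.14, 1.2], [0.1, 0.14, 2.4], [0.1, 0.14, 3.2], [0.1, 0.14, 3.55], [0.1, 0.14, 3.55], [0.1, 0.14, 3.55], [0.1, 0.14, 3.55], [0.1, 0.14, 3.55], [0.1, 0.14, 3.55], [0.1, 0.14, 3.55], [0.1, 0.14, 3.55], [0.1, 0.14, 3.55], [0.1, 0.14, 3.55], [0.1, 0.14, 3.55], [0.1, 0.14, 3.55], [0.1, 0.14, 3.55]], rotation=[[0, 0, 0.25], [0, 0, 0.25], [0, 0, 0.25], [0, 0, 0.25], [0, 0, 0.25], [0, 0, 0.25], [0, 0, 0.25], [0, 0, 0.25], [0, 0, 0.25], [0, 0, 0.25], [0, 0, 0.25], [0, 0, 0.25], [0, 0, 0.25], [0, 0, 0.25], [0, 0, 0.25], [0, 0, 0.25]], fingers=[0, 0, 0, 0, 0, 0.5, 0.6, 0.7, 0.8, 1, 1, 1, 1, 1, 1, 1], squeeze=30)

```text
time: 2.98
tcp_pos: [464.7, 175.6, 155.7]
tool_rot: [[0.988, -0.153, 0.002], [-0.153, -0.988, 0.003], [0.001, -0.003, -1.0]]
ft_force: [-1.2, 4.9, 2.5]
opening: 0.156
grip_force: 36.0
```

```bash
python3 - <<'E'
from h import *
o=robot.get_obs()
for k in('time','tcp_pos','ft_force','torque','opening','grip_force'):print(k,o[k])
E
```

```text
time 2.9833
tcp_pos [464.68136855 175.61803982 155.66259464]
ft_force [-1.21287661  4.91673704  2.46311825]
torque [ 1.61253058  0.64554438 -0.05986617]
opening 0.1564322505380249
grip_force 36.026777029037476
```

>>> jog_arm(travel=[[0, -0.01, -0.04], [0, -0.01, -0.04], [0, -0.01, -0.04], [0, -0.01, -0.04], [0, -0.01, -0.04], [0, -0.01, -0.04], [0, -0.01, -0.04], [0, -0.01, -0.04], [0, -0.01, -0.04], [0, -0.01, -0.04]], rotation=[[0, 0, 0], [0, 0, -0.4], [0, 0, -0.8], [0, 0, -1.2], [0, 0, -1.6], [0, 0, -2.0], [0, 0, -2.4], [0, 0, -2.8], [0, 0, -3.1], [0, 0, -3.1]], fingers=[1, 1, 1, 1, 1, 1, 1, 1, 1, 1], squeeze=40)

```text
time: 3.82
tcp_pos: [464.5, 175.6, 155.8]
tool_rot: [[0.985, 0.172, 0.001], [0.172, -0.985, 0.002], [0.001, -0.002, -1.0]]
ft_force: [1.5, 5.7, -5.6]
opening: 0.152
grip_force: 40.5
```

```bash
cat >s.py <<'E'
from h import *
o=robot.get_obs();R=o['tool_rot']
print(o['time'],o['tcp_pos'].round(2),o['ft_force'].round(2),o['torque'].round(3),np.degrees(np.arctan2(R[1,0],R[0,0])),o['opening'],o['grip_force'])
E
python3 s.py
```

```text
3.8167 [464.49 175.57 155.79] [ 1.51  5.66 -5.6 ] [ 1.846 -0.769  0.095] 9.922033492145939 0.15159747807644408 40.53541660308838
```

>>> jog_arm(travel=[[0, 0, 0.025], [0, 0, 0.025], [0, 0, 0.025], [0, 0, 0.025], [0, 0, 0.025], [0, 0, 0.025]], rotation=[[0, 0, -0.2], [0, 0, -0.4], [0, 0, -0.6], [0, 0, -0.8], [0, 0, -0.8], [0, 0, -0.8]], fingers=[1, 1, 1, 1, 1, 1])

```text
time: 4.32
tcp_pos: [464.5, 175.3, 155.7]
tool_rot: [[0.967, 0.254, 0.001], [0.254, -0.967, 0.001], [0.002, -0.001, -1.0]]
ft_force: [-0.2, 5.9, -0.0]
opening: 0.15
grip_force: 41.4
```

```bash
python3 s.py
```

```text
4.3167 [464.55 175.34 155.65] [-0.18  5.94 -0.04] [ 1.953e+00 -1.150e-01  1.000e-03] 14.6929387601026 0.15042179219712112 41.42564356327057
```

>>> jog_arm(travel=[[0, 0, 0], [0, 0, 0], [0, 0, 0], [0, 0, 0], [0, 0, 0]], rotation=[[0, 0, -0.15], [0, 0, -0.3], [0, 0, -0.45], [0, 0, -0.45], [0, 0, -0.45]], fingers=[1, 1, 1, 1, 1])

```text
time: 4.73
tcp_pos: [464.6, 175.0, 155.6]
tool_rot: [[0.955, 0.298, 0.001], [0.298, -0.955, 0.001], [0.001, -0.001, -1.0]]
ft_force: [1.6, 5.2, 1.2]
opening: 0.153
grip_force: 41.7
```

```bash
python3 s.py; python3 - <<'E'
from h import *
a=vision.snapshot('wrist');cv2.imwrite('pics/w3.png',cv2.resize(a[100:340,130:410],None,fx=2.5,fy=2.5,interpolation=cv2.INTER_CUBIC))
E
```

```text
4.7333 [464.6  175.01 155.64] [1.62 5.23 1.22] [ 1.816 -0.796 -0.341] 17.31056643601446 0.15264604905964632 41.69434368610382
```

View pics/w3.png

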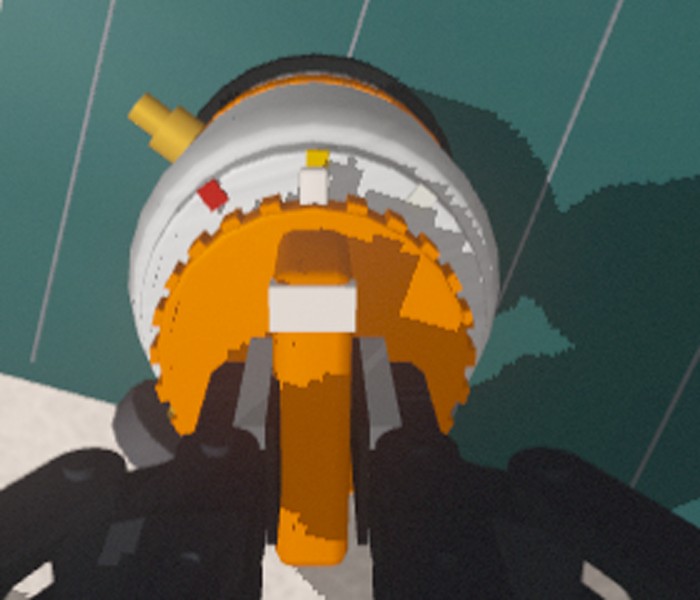

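The white pointer (313,185) sits at the yellow mark (317,158), and the torque of -0.34 N m confirms the first stop. Next I'll ease the torque slightly, grip harder and press.

>>> jog_arm(travel=[[0, 0, 0], [0, 0, 0], [0, 0, 0.1], [0, 0, 0.2], [0, 0, 0.3], [0, 0, 0.4], [0, 0, 0.4], [0, 0, 0.4]], rotation=[[0, 0, 0.15], [0, 0, 0.15], [0, 0, 0.15], [0, 0, 0.15], [0, 0, 0.15], [0, 0, 0.15], [0, 0, 0.15], [0, 0, 0.15]], fingers=[1, 1, 1, 1, 1, 1, 1, 1], squeeze=80)

```text
time: 5.45
tcp_pos: [464.7, 175.3, 144.6]
tool_rot: [[0.959, 0.283, 0.002], [0.283, -0.959, 0.001], [0.002, -0.001, -1.0]]
ft_force: [-3.2, 5.8, 11.3]
opening: 0.147
grip_force: 82.9
```

```bash
python3 s.py
```

```text
5.45 [464.75 175.34 144.59] [-3.25  5.77 11.32] [ 1.98   1.093 -0.028] 16.45188419133848 0.14714692469184087 82.91826725006104
```

>>> jog_arm(travel=[[0, 0, 0], [0, 0, 0], [0, 0, 0], [0, 0, 0], [0, 0, 0], [0, 0, 0], [0, 0, 0], [0, 0, 0], [0, 0, 0], [0, 0, 0], [0, 0, 0], [0, 0, 0], [0, 0, 0]], rotation=[[0, 0, -0.5], [0, 0, -1.0], [0, 0, -1.5], [0, 0, -2.0], [0, 0, -2.5], [0, 0, -3.0], [0, 0, -3.5], [0, 0, -4.0], [0, 0, -4.4], [0, 0, -4.8], [0, 0, -5.2], [0, 0, -5.2], [0, 0, -5.2]], fingers=[1, 1, 1, 1, 1, 1, 1, 1, 1, 1, 1, 1, 1])

```text
time: 6.53
tcp_pos: [464.9, 175.2, 144.8]
tool_rot: [[0.673, 0.739, 0.002], [0.739, -0.673, 0.001], [0.002, 0.001, -1.0]]
ft_force: [-2.1, 4.1, 11.6]
opening: 0.146
grip_force: 82.9
```

```bash
python3 s.py; python3 - <<'E'
from h import *
a=vision.snapshot('wrist');cv2.imwrite('pics/w4.png',cv2.resize(a[100:340,130:410],None,fx=2.5,fy=2.5,interpolation=cv2.INTER_CUBIC))
E
```

```text
6.5333 [464.87 175.23 144.81] [-2.08  4.14 11.61] [ 1.721  0.838 -0.034] 47.67944022570495 0.1457911976663763 82.8904402256012
```

View pics/w4.png

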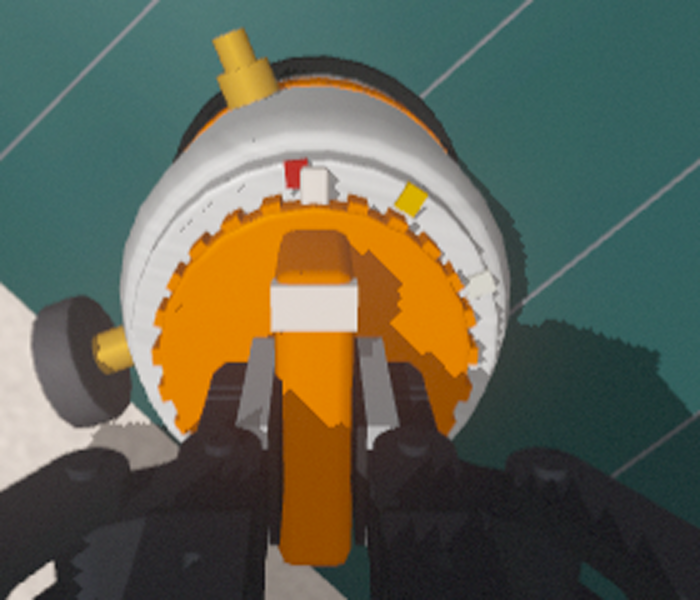

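The pointer (314,185) is nearly at the red mark, so the angle is about 1.2. I'll raise with the spring, open and withdraw.

>>> jog_arm(travel=[[0, 0, -0.15], [0, 0, -0.3], [0, 0, -0.45], [0, 0, -0.6], [0, 0, -0.65], [0, 0, -0.65], [0, 0, -0.65], [0, 0, -0.65], [0, 0, -0.65], [0, 0, -0.65], [0, 0, -0.65], [0, 0, -1.0], [0, 0, -2.0], [0, 0, -3.0], [0, 0, -4.0], [0, 0, -4.0], [0, 0, -4.0]], rotation=[[0, 0, 0], [0, 0, 0], [0, 0, 0], [0, 0, 0], [0, 0, 0], [0, 0, 0], [0, 0, 0], [0, 0, 0], [0, 0, 0], [0, 0, 0], [0, 0, 0], [0, 0, 0], [0, 0, 0], [0, 0, 0], [0, 0, 0], [0, 0, 0], [0, 0, 0]], fingers=[1, 1, 1, 1, 1, 0.6, 0.4, 0.3, 0.3, 0.3, 0.3, 0.3, 0.3, 0.3, 0.3, 0.3, 0.3])

```text
time: 8.0
tcp_pos: [464.7, 175.1, 264.9]
tool_rot: [[0.674, 0.739, 0.003], [0.739, -0.674, 0.002], [0.004, 0.0, -1.0]]
ft_force: [-1.1, 0.3, -0.7]
opening: 0.697
grip_force: 0.0
```

```bash
python3 s.py; python3 - <<'E'
from h import *
a=vision.snapshot('wrist');b=vision.snapshot('side')
f=lambda i:cv2.resize(i,(400,400),interpolation=cv2.INTER_CUBIC)
cv2.imwrite('pics/w5.png',np.hstack([f(a[90:330,140:380]),f(b[150:290,240:380])]))
E
```

```text
8.0 [464.7  175.06 264.95] [-1.1   0.35 -0.66] [0.052 0.051 0.045] 47.61295890404203 0.6971681323281278 0.0
```

View pics/w5.png

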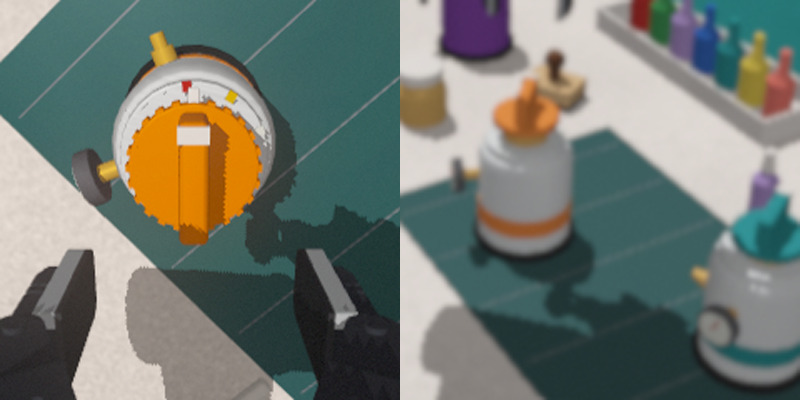

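The cap stands visibly raised off the tank neck in the side view, with its pointer near the red mark, and the gripper is clear.

```bash
python3 -c "
from plant import robot
print(robot.job_done())"
```

```text
the job is handed in; nothing more can be done
None
```

The orange cap is released: I turned it to its first stop unpressed, pressed it down about 10 mm, turned it on to about 1.2 rad and let go. The last pictures show it raised with the gripper clear; I left the teal cap alone and handed the job in at about 8 s.

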